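# Count four rusks onto the divided plate and ring the bell

### The job

Make the toddler's plate up to exactly four round rusks: one already lies in its large compartment, so bring over as many round ones from the wooden board as are missing and set them down flat in that compartment (never drop them), none resting on another or on the rim. Then ring the counter bell under the clip-on shelf's near edge by pressing its plunger right down and letting it come up again. Leave the plate, the square crackers, the spare rusk and everything else where they are, and do not knock the shelf.

Things in the scene. Friction and masses are not known exactly. Their poses are not given: they have to be found in the camera images.
- rusk_a: round baked rusk, a disc 45 mm across and 16 mm thick, origin at the centre of its underside, z its axis; starts lying on the wooden board
- rusk_b: round baked rusk, a disc 45 mm across and 16 mm thick, origin at the centre of its underside, z its axis; starts lying on the wooden board
- rusk_c: round baked rusk, a disc 45 mm across and 16 mm thick, origin at the centre of its underside, z its axis; starts lying on the wooden board
- rusk_d: round baked rusk, a disc 45 mm across and 16 mm thick, origin at the centre of its underside, z its axis; starts lying on the wooden board
- rusk_e: round baked rusk, a disc 45 mm across and 16 mm thick, origin at the centre of its underside, z its axis; this one starts already lying in the plate's large compartment
- cracker_a: square baked cracker, 42 x 42 x 16 mm, same colour as the rusks; origin at the centre of its underside; starts on the board among the rusks and is not wanted on the plate
- cracker_b: square baked cracker, 42 x 42 x 16 mm, same colour as the rusks; origin at the centre of its underside; starts on the board among the rusks and is not wanted on the plate
- board: wooden chopping board lying on the counter, 220 (x) x 320 (y) x 12 mm thick, fixed, origin at the centre of its underside; its top carries four round rusks and two square crackers in a 2 (x) by 3 (y) array at about 90 mm spacing, in any order. The board may be at the left or at the right
- plate: white rectangular divided plate, loose, 220 (x) x 260 (y) mm, rim 18 mm high, floor 4 mm thick, walls 5 mm, dividers 16 mm high; origin at the centre of its underside. A divider across it at its y = -20 mm parts the one large compartment (its +y side) from two small ones (its -y side). It stands on the other side from the board
- plate_large (a point): centre of the floor of the plate's large compartment (floor surface, 4 mm above the counter); the compartment is 210 mm along the plate's x and 143 mm along its y inside the walls; axes as the plate's
- shelf: clip-on clear plastic shelf, fixed: a slab 180 (x) x 300 (y) x 8 mm, underside 200 mm and top 208 mm above the counter, carried on an aluminium post and clamp at its far side; it overhangs the counter towards the robot. Origin on the counter surface below the middle of the slab
- shelf_edge (a point): middle of the lower edge of the shelf slab's side nearest the robot, 200 mm above the counter; the edge runs along y
- bell: brass counter bell with a black foot, fixed, 86 mm across, dome top 45 mm above the counter; origin at the centre of its underside. It stands under the shelf's near edge: its plunger is some 20 mm inside the edge, so a vertical gripper would strike the shelf
- bell_top (a point): centre of the top of the bell's plunger button, a flat disc 20 mm across, 63 mm above the counter when up
- bell_plunger (a joint): how far the bell's plunger is pressed down (m): 0 up, 0.008 at its lower stop; a spring (about 4 N at the stop) returns it
- cup: red bamboo cup, 68 mm across, 85 mm high, standing on the shelf; origin at the centre of its underside; bystander
- ramekin: glass ramekin, 76 mm across, 42 mm high, standing on the shelf; origin at the centre of its underside; bystander
- fork: turquoise silicone fork, 125 mm long, 7 mm thick, lying on the shelf; origin at its middle, on the underside; bystander
- spoon: turquoise silicone spoon, 108 mm long, 7 mm thick, lying on the shelf; origin near its middle, on the underside; bystander
- shaker: white salt shaker, 44 mm across, 84 mm high, standing on the counter between board and plate; origin at the centre of its underside; bystander

How it is judged:
On the way, in this order (a step that is already met when the one before it is completed fails the run):
1. exactly four round rusks lie flat and released in the plate's large compartment (x of rusk_e in the frame of plate_large between -0.09 and 0.09 m and y of rusk_e in the frame of plate_large between -0.056 and 0.056 m and z of rusk_e in the frame of plate_large between -0.004 and 0.005 m and angle between rusk_e's own z axis and vertical below 0.12 rad and linear speed of rusk_e below 0.03 m/s and contact force between the fingers and rusk_e below 0.05 N and (((x of rusk_b in the frame of plate_large between -0.09 and 0.09 m and y of rusk_b in the frame of plate_large between -0.056 and 0.056 m and z of rusk_b in the frame of plate_large between -0.004 and 0.005 m and angle between rusk_b's own z axis and vertical below 0.12 rad and linear speed of rusk_b below 0.03 m/s and contact force between the fingers and rusk_b below 0.05 N) and (x of rusk_c in the frame of plate_large between -0.09 and 0.09 m and y of rusk_c in the frame of plate_large between -0.056 and 0.056 m and z of rusk_c in the frame of plate_large between -0.004 and 0.005 m and angle between rusk_c's own z axis and vertical below 0.12 rad and linear speed of rusk_c below 0.03 m/s and contact force between the fingers and rusk_c below 0.05 N) and (x of rusk_d in the frame of plate_large between -0.09 and 0.09 m and y of rusk_d in the frame of plate_large between -0.056 and 0.056 m and z of rusk_d in the frame of plate_large between -0.004 and 0.005 m and angle between rusk_d's own z axis and vertical below 0.12 rad and linear speed of rusk_d below 0.03 m/s and contact force between the fingers and rusk_d below 0.05 N) and distance of rusk_a from where it was at the start of the episode below 0.04 m) or ((x of rusk_a in the frame of plate_large between -0.09 and 0.09 m and y of rusk_a in the frame of plate_large between -0.056 and 0.056 m and z of rusk_a in the frame of plate_large between -0.004 and 0.005 m and angle between rusk_a's own z axis and vertical below 0.12 rad and linear speed of rusk_a below 0.03 m/s and contact force between the fingers and rusk_a below 0.05 N) and (x of rusk_c in the frame of plate_large between -0.09 and 0.09 m and y of rusk_c in the frame of plate_large between -0.056 and 0.056 m and z of rusk_c in the frame of plate_large between -0.004 and 0.005 m and angle between rusk_c's own z axis and vertical below 0.12 rad and linear speed of rusk_c below 0.03 m/s and contact force between the fingers and rusk_c below 0.05 N) and (x of rusk_d in the frame of plate_large between -0.09 and 0.09 m and y of rusk_d in the frame of plate_large between -0.056 and 0.056 m and z of rusk_d in the frame of plate_large between -0.004 and 0.005 m and angle between rusk_d's own z axis and vertical below 0.12 rad and linear speed of rusk_d below 0.03 m/s and contact force between the fingers and rusk_d below 0.05 N) and distance of rusk_b from where it was at the start of the episode below 0.04 m) or ((x of rusk_a in the frame of plate_large between -0.09 and 0.09 m and y of rusk_a in the frame of plate_large between -0.056 and 0.056 m and z of rusk_a in the frame of plate_large between -0.004 and 0.005 m and angle between rusk_a's own z axis and vertical below 0.12 rad and linear speed of rusk_a below 0.03 m/s and contact force between the fingers and rusk_a below 0.05 N) and (x of rusk_b in the frame of plate_large between -0.09 and 0.09 m and y of rusk_b in the frame of plate_large between -0.056 and 0.056 m and z of rusk_b in the frame of plate_large between -0.004 and 0.005 m and angle between rusk_b's own z axis and vertical below 0.12 rad and linear speed of rusk_b below 0.03 m/s and contact force between the fingers and rusk_b below 0.05 N) and (x of rusk_d in the frame of plate_large between -0.09 and 0.09 m and y of rusk_d in the frame of plate_large between -0.056 and 0.056 m and z of rusk_d in the frame of plate_large between -0.004 and 0.005 m and angle between rusk_d's own z axis and vertical below 0.12 rad and linear speed of rusk_d below 0.03 m/s and contact force between the fingers and rusk_d below 0.05 N) and distance of rusk_c from where it was at the start of the episode below 0.04 m) or ((x of rusk_a in the frame of plate_large between -0.09 and 0.09 m and y of rusk_a in the frame of plate_large between -0.056 and 0.056 m and z of rusk_a in the frame of plate_large between -0.004 and 0.005 m and angle between rusk_a's own z axis and vertical below 0.12 rad and linear speed of rusk_a below 0.03 m/s and contact force between the fingers and rusk_a below 0.05 N) and (x of rusk_b in the frame of plate_large between -0.09 and 0.09 m and y of rusk_b in the frame of plate_large between -0.056 and 0.056 m and z of rusk_b in the frame of plate_large between -0.004 and 0.005 m and angle between rusk_b's own z axis and vertical below 0.12 rad and linear speed of rusk_b below 0.03 m/s and contact force between the fingers and rusk_b below 0.05 N) and (x of rusk_c in the frame of plate_large between -0.09 and 0.09 m and y of rusk_c in the frame of plate_large between -0.056 and 0.056 m and z of rusk_c in the frame of plate_large between -0.004 and 0.005 m and angle between rusk_c's own z axis and vertical below 0.12 rad and linear speed of rusk_c below 0.03 m/s and contact force between the fingers and rusk_c below 0.05 N) and distance of rusk_d from where it was at the start of the episode below 0.04 m)) and distance of each of cracker_a, cracker_b from where it was at the start of the episode below 0.04 m), for 0.2 s.
2. the bell's plunger is pressed down to its stop (value of joint bell_plunger above 0.0068 m), for 0.05 s.
At the end, for the whole second after the job is handed in: Four round rusks lie flat (within 7 degrees), still and released, on the large compartment's floor; the spare rusk and both crackers are within 40 mm of their starts; the bell plunger is up (within 2 mm); plate, cup, ramekin, fork, spoon and shaker are within 30 mm of their starts (all of step 1 and value of joint bell_plunger below 0.002 m and distance of each of plate, cup, ramekin, fork, spoon, shaker from where it was at the start of the episode below 0.03 m); the robot touches nothing.
It fails at once if a rusk is dropped (falls free faster than 0.9 m/s, from about 40 mm) ((linear speed of rusk_a above 0.9 m/s and contact force between the fingers and rusk_a below 0.05 N) or (linear speed of rusk_b above 0.9 m/s and contact force between the fingers and rusk_b below 0.05 N) or (linear speed of rusk_c above 0.9 m/s and contact force between the fingers and rusk_c below 0.05 N) or (linear speed of rusk_d above 0.9 m/s and contact force between the fingers and rusk_d below 0.05 N) or (linear speed of rusk_e above 0.9 m/s and contact force between the fingers and rusk_e below 0.05 N)).
It fails at once if the robot knocks the clip-on shelf (over 10 N) (contact force between any of the arm, the fingers and shelf above 10 N).
It fails at once if a thing on the shelf or the shaker is displaced by more than 40 mm (distance of any of cup, ramekin, fork, spoon, shaker from where it was at the start of the episode above 0.04 m).
It also fails if it takes over 72 s, if anything falls off the work surface, if the arm or the gripper's body presses on something with over 40 N, if the wrist force passes 120 N, or if a joint passes its speed limit or range.

### The arm

A 7-joint arm with a two-finger parallel gripper is mounted at the origin on the work surface. World frame = base frame: x ahead of the robot, y to its left, z up, the work surface at z = 0. Lengths are in m, angles in rad, forces in N, time in s.
With the tool pointing down it reaches from about 0.4 to 0.85 m from the base axis. Payload 10.4 kg.
Tool frame: the origin (TCP) lies at the very end of the fingers, on their centre line; the grasp point (between the pads) lies 19 mm behind it; z points along the fingers, y is the line along which they close (so a half turn about z gives the same grasp; the last joint's range is limited). The gripper opens to 87 mm and grips with 3 to 60 N. Pads are 19 mm wide; open, the fingers measure 117 mm over their backs; the gripper's body (75 mm by 190 mm) begins 51 mm behind the grasp point.
Start: joints at [1.313, 0.332, -0.065, 1.46, 0.022, 1.35, -0.088], TCP at [0.145, -0.608, 0.223] pointing down, gripper open.
Joint ranges: [-2.6, 2.6], [-0.5, 2.12], [-1.47, 1.34], [0.16, 2.42], [-1.27, 4.41], [0.06, 2.06], [-2.6, 2.6]. Speed limits (rad/s): [2.22, 2.22, 2.79, 2.79, 3.14, 3.14, 3.14].

### API

Orientations are given as a unit quaternion [x, y, z, w].
In Python, from bench import status, camera, order gives the robot as it stands.
- The arm moves only by the tool jog_arm, never from a script. Its argument "plan" is a list of rows, each a list of 7 numbers: the turn, a rotation vector about the tool's x, y, z in rad, then the shift along the tool's x, y, z in mm, then the opening, from -1 (shut) to 1 (fully open). A call has 1 to 12 rows; each row is the pose to reach, as a shift and turn from the pose commanded when the call began, along the tool's axes at that moment; what a row does not reach only later rows make up. A row lasts 1/10 s, in which the tool goes at most 50 mm and 8.59 degrees, less where a joint would pass 70% of its speed; a pose out of reach is approached as far as the arm can. A call with a gripper value outside its range is refused whole. The fingers move at their own pace and stop on an object; "squeeze" is the grip in N (left out, the last holds). Time passes only in rows, so rows that repeat a pose let the fingers close. It gives the time, the measured TCP pose, the force, the opening and the grip force at its end, in the units of the state.
- status.read_state(): the state, without advancing time (a new reading comes with each control period).
- camera(name): name is "scene" or "top" or "wrist"; returns a dict with "image" (480x640x3 uint8, red, green, blue), "z_map" (480x640 float32, m along the optical axis (not along the pixel's ray), 0 where there is no reading), "fx", "fy", "cx", "cy" (pixels), "world_from_camera" (4x4, takes a point from camera to world coordinates); the wrist camera has in their place "mount" (4x4, takes a point from camera to tool coordinates, whose origin is the TCP and whose axes are the flange's). Camera axes: x right, y down, z forward; pixel columns grow to the right and rows downward; lengths in m; the calibration is good to about 2 mm. A picture is of the moment at which its call begins: read the wrist's pose just before it.
- order.close_job(): hands the job in; it is judged then, once.
The state is a dict: "time": time; "joint_positions": joint angles; "joint_vel": joint speeds; "joint_torque": joint torques, N m; "ee_pos": TCP position; "eef_rot": TCP orientation; "ft_force": force on the tool from outside, world axes, zero at the start; "torque": the same for the moment, N m; "width": finger opening in m; "grip_force": force on a finger pad.
Only numpy, scipy, OpenCV 4.12 (cv2) and the standard library are available. Lean on these libraries where they do the work, as an engineer would, in place of code of your own. Each camera call takes 0.05 s, during which the arm holds its last target. There are 200 camera calls.

## Working session

There is one attempt and no reset: what is moved stays moved. The work goes in short steps, Python scripts to look and compute and a tool call to move; the robot and the scene stay as the last step left them, time stands still between calls to the robot, and variables do not carry over. Pictures are saved under pics/ and viewed, at most 10 in all, crops included, and the job is handed in when it is done.

Besides the shell and the picture viewer there is one more tool, called by a JSON object that holds its "name" and its "arguments", one argument or row to a line. jog_arm: Moves the arm, as the interface text tells. Its arguments: {"type":"object","properties":{"plan":{"type":"array"},"squeeze":{"type":"number"}},"required":["plan"]}

```bash
mkdir -p pics; ls; cat > h.py <<'E'
import numpy as np, cv2
from bench import status, camera, order
from scipy.spatial.transform import Rotation as R
def save(n,f):
    c=camera(n); cv2.imwrite(f'pics/{f}.png',c['image'][:,:,::-1]); np.savez(f'pics/{f}.npz',**{k:v for k,v in c.items()}); return c
def cloud(c,T=None):
    T=c['world_from_camera'] if T is None else T
    v,u=np.mgrid[:480,:640]; z=c['z_map']
    P=np.stack([(u-c['cx'])/c['fx']*z,(v-c['cy'])/c['fy']*z,z],-1)
    return P@T[:3,:3].T+T[:3,3]
E
python3 - <<'E'
from h import *
s=status.read_state(); print(s)
for n in('top','scene'):
    c=save(n,n+'0'); print(n,c['fx'],c['cx'],c['cy'],c['world_from_camera'].round(4).tolist())
E
```

```text
pics
{'time': 0.0, 'joint_positions': array([ 1.31338695,  0.33285001, -0.0647262 ,  1.4609368 ,  0.0215767 ,
        1.34990356, -0.08849873]), 'joint_vel': array([-0.00157028, -0.00075632,  0.00111332, -0.00059686,  0.00138336,
        0.00031831,  0.00061714]), 'joint_torque': array([-7.89754267e-04, -6.23248959e+01,  2.43415742e-02, -3.89909899e+01,
       -6.13145018e-02,  3.95537610e-02,  8.95087055e-05]), 'ee_pos': array([ 0.14533792, -0.60746764,  0.22176982]), 'eef_rot': array([ 9.93113289e-01,  1.17155887e-01, -9.93173034e-05, -6.94579615e-04]), 'ft_force': array([-0.24047687, -0.26119878, -0.15835117]), 'torque': array([ 0.00820297,  0.06615581, -0.03305536]), 'grip_force': 0.0, 'width': 0.08738184489362759}
top 447.68127192292394 315.8573588326806 236.32877321259213 [[0.0109, -0.9945, 0.1041, 0.4745], [-0.9999, -0.0096, 0.0132, -0.0047], [-0.0121, -0.1042, -0.9945, 1.014], [0.0, 0.0, 0.0, 1.0]]
scene 545.0631569158444 320.7622168898096 246.63205959603215 [[-0.9902, 0.0696, -0.1213, 0.7516], [0.1382, 0.6209, -0.7716, 0.9868], [0.0217, -0.7808, -0.6245, 0.9108], [0.0, 0.0, 0.0, 1.0]]
```

View pics/top0.png

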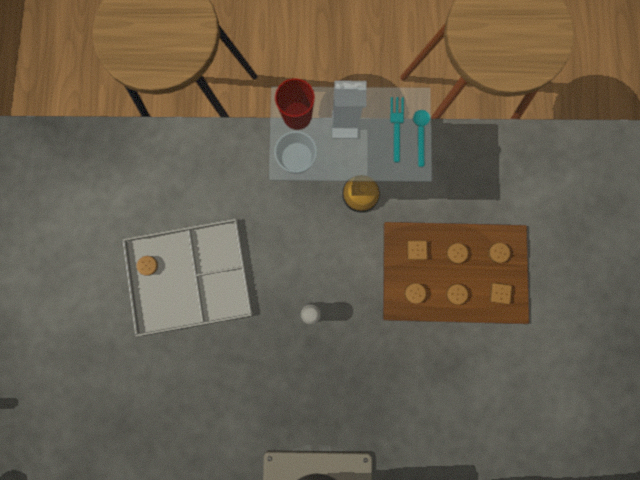

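View pics/scene0.png

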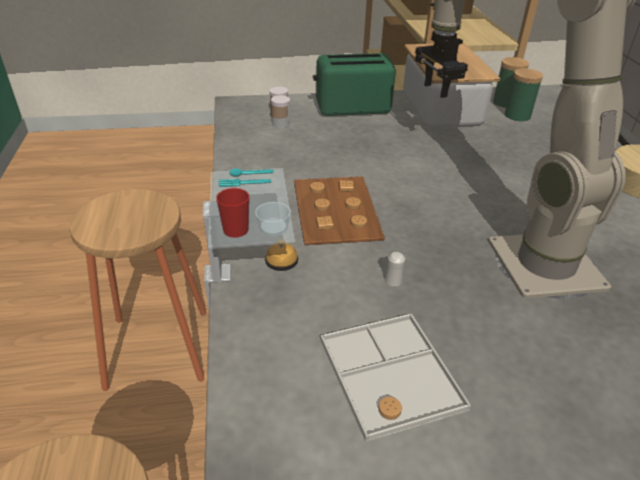

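The top view shows the board on the right, with round rusks at px (458,253), (500,253), (416,293) and (458,294) and squares at (417,250) and (502,294). The plate is on the left with rusk_e at (148,265). The bell is at (361,193), just below the clear shelf's edge, and the shaker is at (310,314). The scene view agrees.

```bash
cat >> h.py <<'E'
def ray(c,u,v,h,T=None):
    T=c['world_from_camera'] if T is None else T
    d=T[:3,:3]@np.array([(u-c['cx'])/c['fx'],(v-c['cy'])/c['fy'],1.]); t=(h-T[2,3])/d[2]; return T[:3,3]+t*d
E
python3 - <<'E'
from h import *
c={k:v for k,v in np.load('pics/top0.npz').items()}; im=c['image']; P=cloud(c)
hsv=cv2.cvtColor(im,cv2.COLOR_RGB2HSV)
for n,u,v,h in [('r1',458,253,.028),('r2',500,253,.028),('r3',416,293,.028),('r4',458,294,.028),('cA',417,250,.028),('cB',502,294,.028),('e',148,265,.02)]:
    w=P[v-18:v+19,u-18:u+19]; m=((w[...,2]>h-.008)&(hsv[v-18:v+19,u-18:u+19,1]>70)).astype(np.uint8)
    k,l,st,ce=cv2.connectedComponentsWithStats(m); i=1+np.argmax(st[1:,4]); cu,cv_=ce[i]+[u-18,v-18]
    cn=cv2.findContours((l==i).astype(np.uint8),0,2)[0][0]
    print(n,st[i].tolist(),ray(c,cu,cv_,h).round(4),'zmed',np.median(w[l==i][:,2]).round(4),cv2.minAreaRect(cn)[1:])
# plate by colour
m=((hsv[...,1]<40)&(hsv[...,2]>110)).astype(np.uint8); m[:, :110]=0; m[:,262:]=0; m[:205]=0;m[345:]=0
cn=max(cv2.findContours(cv2.morphologyEx(m,3,np.ones((5,5))),0,2)[0],key=cv2.contourArea)
b=cv2.boxPoints(cv2.minAreaRect(cn)); q=np.array([ray(c,*x,.018) for x in b]); print('plate',q.round(4).tolist(),q.mean(0).round(4),np.linalg.norm(q-np.roll(q,1,0),axis=1).round(3))
# bell
print('bellpx',P[185:205,345:375,2].max(), [ (P[a,b].round(3).tolist()) for a,b in zip(*np.where((P[...,2]>.056)&(P[...,2]<.075)&(np.abs(P[...,1]+.1)<.06)&(P[...,0]<.72)&(P[...,0]>.4)))][:30])
# shelf edge colour/depth
for u in(300,320,400): print([ (v,P[v,u].round(3).tolist()) for v in range(172,190,2)])
w=P[300:330,295:325]; k=w[...,2]>.06; print('shaker',w[k].mean(0),k.sum())
s={k:v for k,v in np.load('pics/scene0.npz').items()}; Q=cloud(s)
k=(Q[...,2]>.05)&(Q[...,2]<.07)&(Q[...,0]>.5)&(Q[...,0]<.75)&(abs(Q[...,1]+.1)<.08);print('bell scene',k.sum(),Q[k].mean(0) if k.any() else 0,np.argwhere(k).mean(0),Q[k][:12].round(3).tolist())
cv2.imwrite('pics/z.png',np.vstack([cv2.resize(im[160:215,320:400,::-1],None,fx=5,fy=5),cv2.resize(s['image'][225:280,250:330,::-1],None,fx=5,fy=5)]))
E
```

```text
r1 [6, 8, 22, 20, 329] [ 0.5443 -0.3013  0.028 ] zmed 0.0265 ((19.0, 21.0), 90.0)
r2 [5, 8, 23, 20, 334] [ 0.5458 -0.393   0.028 ] zmed 0.0267 ((20.57182502746582, 19.677398681640625), 26.56505012512207)
r3 [7, 8, 20, 21, 333] [ 0.4554 -0.208   0.028 ] zmed 0.0269 ((20.0, 19.0), 90.0)
r4 [6, 8, 21, 21, 341] [ 0.4544 -0.2988  0.028 ] zmed 0.0265 ((20.0, 20.0), 90.0)
cA [8, 9, 20, 19, 372] [ 0.5496 -0.2138  0.028 ] zmed 0.0265 ((18.0, 19.0), 90.0)
cB [6, 7, 21, 21, 386] [ 0.4573 -0.3934  0.028 ] zmed 0.0267 ((20.31940460205078, 19.325519561767578), 6.34019136428833)
e [6, 9, 21, 20, 320] [0.5104 0.3857 0.02  ] zmed 0.0186 ((19.0, 20.0), 90.0)
plate [[0.6416, 0.5007, 0.018], [0.69, 0.2008, 0.018], [0.395, 0.1481, 0.018], [0.3484, 0.4388, 0.018]] [0.5188 0.3221 0.018 ] [0.3   0.304 0.3   0.294]
bellpx 1.013989498089451 [[0.689, -0.091, 0.061], [0.689, -0.093, 0.06], [0.687, -0.086, 0.06], [0.687, -0.089, 0.059], [0.687, -0.091, 0.061], [0.686, -0.092, 0.066], [0.686, -0.095, 0.063], [0.687, -0.097, 0.061], [0.685, -0.084, 0.06], [0.685, -0.086, 0.061], [0.685, -0.089, 0.058], [0.684, -0.
[... 943 characters left out ...]
3]), (188, [0.694, 0.0, -0.005])]
[(172, [0.679, -0.147, 0.207]), (174, [0.675, -0.147, 0.209]), (176, [0.672, -0.147, 0.207]), (178, [0.668, -0.147, 0.206]), (180, [0.664, -0.147, 0.208]), (182, [0.709, -0.184, -0.002]), (184, [0.703, -0.183, 0.0]), (186, [0.699, -0.183, 0.001]), (188, [0.694, -0.184, -0.001])]
shaker [0.41211389 0.01777325 0.08750813] 319
bell scene 11 [ 0.68441116 -0.08802298  0.05640518] [244.63636364 280.81818182] [[0.691, -0.087, 0.06], [0.689, -0.085, 0.061], [0.687, -0.083, 0.063], [0.684, -0.086, 0.06], [0.682, -0.084, 0.061], [0.679, -0.087, 0.058], [0.686, -0.094, 0.051], [0.684, -0.091, 0.053], [0.681, -0.093, 0.051], [0.684, -0.09, 0.05], [0.682, -0.088, 0.052]]
```

View pics/z.png

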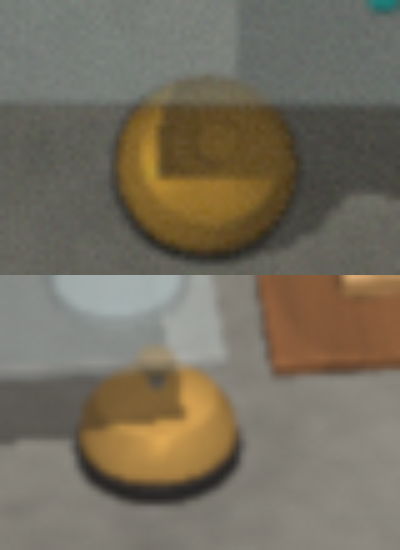

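The crops place the plunger at about (0.683, -0.091, 0.063), and both views agree. The shelf's near edge is at x≈0.662. The plate mask caught the counter (it came out 300 mm wide), so I'm redoing it with a brighter threshold.

```bash
cat >> h.py <<'E'
def to(x,y,z,yaw=0,tilt=0):
    "row for pose: tool x along yaw, tool pointing down, tilted forward by tilt"
    s=status.read_state(); R0=R.from_quat(s['eef_rot']); 
    R1=R.from_euler('z',yaw)*R.from_euler('x',np.pi)*R.from_euler('y',tilt)
    return (R0.inv()*R1).as_rotvec().round(4), (R0.inv().apply(np.array([x,y,z])-s['ee_pos'])*1000).round(1)
E
python3 - <<'E'
from h import *
c={k:v for k,v in np.load('pics/top0.npz').items()}; im=c['image']
hsv=cv2.cvtColor(im,cv2.COLOR_RGB2HSV); print(hsv[270,170],hsv[230,180],hsv[300,60],hsv[237,235])
for th in(120,135):
    m=((hsv[...,1]<60)&(hsv[...,2]>th)).astype(np.uint8); m[:, :110]=0; m[:,265:]=0; m[:205]=0;m[345:]=0
    cn=max(cv2.findContours(cv2.morphologyEx(m,3,np.ones((3,3))),0,2)[0],key=cv2.contourArea)
    b=cv2.boxPoints(cv2.minAreaRect(cn)); q=np.array([ray(c,*x,.018) for x in b]); print(b.round().tolist(),q.round(4).tolist(),np.linalg.norm(q-np.roll(q,1,0),axis=1).round(3))
    ctr=q.mean(0)[:2]; q=q[:,:2]
    es=[q[(i+1)%4]-q[i] for i in range(4)]; ang=[np.arctan2(e[1],e[0]) for e in es]
    a=np.mean([(x+np.pi/4)%(np.pi/2)-np.pi/4 for x in ang]); Rm=np.array([[np.cos(a),-np.sin(a)],[np.sin(a),np.cos(a)]])
    L=ctr+Rm@[0,.0535]; print('yaw',a,'ctr',ctr,'large',L,'e in large',Rm.T@(np.array([.5104,.3857])-L))
    for X in(-.075,-.06,.0,.06): print(X,L+Rm@[X,0])
print(to(.4544,-.2988,.12))
E
```

```text
[ 25  28 154] [ 30  22 117] [ 24  24 107] [ 26  29 149]
[[118.0, 239.0], [235.0, 218.0], [252.0, 315.0], [135.0, 336.0]] [[0.5692, 0.454, 0.018], [0.6191, 0.1913, 0.018], [0.403, 0.1465, 0.018], [0.3546, 0.4032, 0.018]] [0.221 0.267 0.221 0.261]
yaw 0.20276712388829865 ctr [0.48651326 0.29875172] large [0.4757394  0.35115567] e in large [0.04090706 0.02685665]
-0.075 [0.40227592 0.33605213]
-0.06 [0.41696862 0.33907284]
0.0 [0.4757394  0.35115567]
0.06 [0.53451019 0.3632385 ]
[[128.0, 237.0], [235.0, 219.0], [251.0, 315.0], [144.0, 333.0]] [[0.5735, 0.4316, 0.018], [0.617, 0.1912, 0.018], [0.4029, 0.1487, 0.018], [0.3607, 0.3837, 0.018]] [0.218 0.244 0.218 0.239]
yaw 0.19342500245088579 ctr [0.48853436 0.28877169] large [0.47825053 0.341274  ] e in large [0.04008955 0.03741772]
-0.075 [0.40464916 0.32685741]
-0.06 [0.41936943 0.32974073]
0.0 [0.47825053 0.341274  ]
0.06 [0.53713163 0.35280727]
(array([-1.300e-03,  2.000e-04,  2.348e-01]), array([ 372.4, -228.2,  102.1]))
```

{"name": "jog_arm", "arguments": {
  "plan": [
    [0,0,0.235,372,-228,100,0.5],
    [0,0,0.235,372,-228,100,0.5],
    [0,0,0.235,372,-228,100,0.5],
    [0,0,0.235,372,-228,100,0.5],
    [0,0,0.235,372,-228,100,0.5],
    [0,0,0.235,372,-228,100,0.5],
    [0,0,0.235,372,-228,100,0.5],
    [0,0,0.235,372,-228,100,0.5],
    [0,0,0.235,372,-228,100,0.5],
    [0,0,0.235,372,-228,100,0.5],
    [0,0,0.235,372,-228,100,0.5],
    [0,0,0.235,372,-228,100,0.5]
  ]
}}

```text
time: 1.3
ee_pos: [0.4532, -0.3008, 0.1225]
eef_rot: [1.0, -0.001, -0.0, 0.0]
ft_force: [-0.1, -0.4, -0.3]
width: 0.0652
grip_force: 0.0
```

```bash
python3 - <<'E'
from h import *
s=status.read_state(); print(s['ee_pos'],s['eef_rot'],s['ft_force'],s['joint_positions'].round(2))
c=save('wrist','w1'); T=np.eye(4);T[:3,:3]=R.from_quat(s['eef_rot']).as_matrix();T[:3,3]=s['ee_pos']; T=T@c['mount']
P=cloud(c,T); hsv=cv2.cvtColor(c['image'],cv2.COLOR_RGB2HSV)
m=((P[...,2]>.02)&(P[...,2]<.035)&(c['z_map']>0)).astype(np.uint8); k,l,st,ce=cv2.connectedComponentsWithStats(cv2.morphologyEx(m,2,np.ones((5,5))))
for i in range(1,k):
    if st[i,4]>1500: print(st[i],ray(c,*ce[i],.028,T).round(4),P[l==i].mean(0).round(4))
print(to(.4544,-.2988,.014))
E
```

```text
[ 0.45324578 -0.3008054   0.12252439] [ 9.99999475e-01 -9.55154386e-04 -2.79329676e-04  2.44035426e-04] [-0.06454308 -0.43421412 -0.25787372] [ 0.78  0.25 -0.32  1.79  0.09  1.11 -1.14]
[ 155   71   70   67 4178] [ 0.5525 -0.2165  0.028 ] [ 0.5523 -0.2167  0.0284]
[ 420   75   69   69 3675] [ 0.5488 -0.3941  0.028 ] [ 0.5486 -0.3939  0.0283]
[ 287   78   65   69 3536] [ 0.547  -0.3033  0.028 ] [ 0.5468 -0.3033  0.0286]
[ 410  206   66   59 3123] [ 0.4608 -0.3945  0.028 ] [ 0.4607 -0.3945  0.0281]
[ 165  209   61   58 2756] [ 0.4589 -0.211   0.028 ] [ 0.4589 -0.2112  0.0284]
[ 287  210   59   58 2672] [ 0.4581 -0.3009  0.028 ] [ 0.4581 -0.3009  0.0284]
(array([ 0.0007,  0.0003, -0.0026]), array([  1.3,  -2.4, 108.7]))
```

View pics/w1.png

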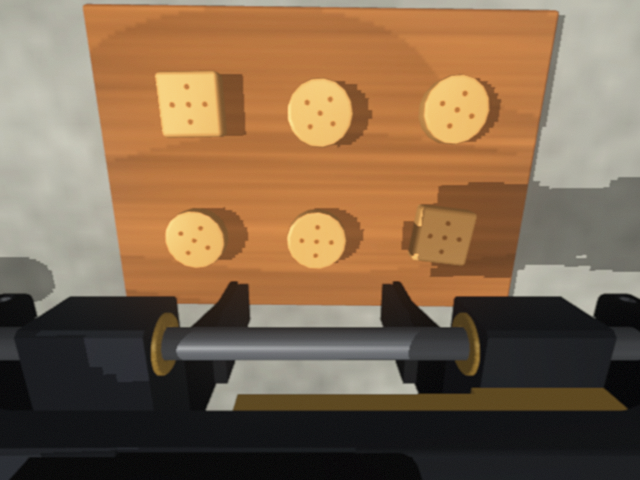

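The wrist view shows the near row as rusk (195,240), rusk (317,240) and the square (445,236). The far row is the square (190,104) and two rusks. The layout matches, with positions within 4 mm of the top view, so I'll average the two.

{"name": "jog_arm", "arguments": {
  "plan": [
    [0,0,0,3,-1,45,0.5],
    [0,0,0,3,-1,85,0.5],
    [0,0,0,3,-1,108,0.5],
    [0,0,0,3,-1,108,0.5],
    [0,0,0,3,-1,108,0.5],
    [0,0,0,3,-1,108,-0.2],
    [0,0,0,3,-1,108,-0.2],
    [0,0,0,3,-1,108,-0.2],
    [0,0,0,3,-1,108,-0.2],
    [0,0,0,3,-1,108,-0.2]
  ],
  "squeeze": 10
}}

```text
time: 2.35
ee_pos: [0.4572, -0.2988, 0.0147]
eef_rot: [1.0, -0.0, 0.0, 0.0]
ft_force: [-1.5, -2.4, 1.9]
width: 0.0448
grip_force: 10.0
```

{"name": "jog_arm", "arguments": {
  "plan": [
    [0,0,0,0,0,-30,-0.2],
    [0,0,0,0,0,-75,-0.2],
    [0,0,0,0,0,-120,-0.2],
    [0,0,0,5,-40,-145,-0.2],
    [0,0,0,10,-85,-145,-0.2],
    [0,0,-0.05,10,-130,-145,-0.2],
    [0,0,-0.1,5,-175,-145,-0.2],
    [0,0,-0.15,0,-220,-145,-0.2],
    [0,0,-0.2,0,-265,-145,-0.2],
    [0,0,-0.2,-5,-310,-145,-0.2],
    [0,0,-0.2,-10,-355,-145,-0.2],
    [0,0,-0.2,-15,-400,-145,-0.2]
  ]
}}

```text
time: 3.55
ee_pos: [0.4417, 0.1032, 0.1597]
eef_rot: [0.995, 0.1, 0.0, 0.0]
ft_force: [1.2, 0.3, 0.3]
width: 0.0443
grip_force: 10.0
```

```bash
python3 - <<'E'
from h import *
s=status.read_state(); print(s['ee_pos'],s['ft_force'],s['width'],s['joint_positions'].round(2))
print(to(.404,.337,.06,.2))
E
```

```text
[0.44169713 0.10318076 0.15971315] [1.22861585 0.33952953 0.30066137] 0.04431326751862154 [ 0.37  0.04 -0.7   1.94  0.03  1.16 -1.72]
(array([ 0.0006, -0.0005, -0.0002]), array([   9.4, -236.7,   99.6]))
```

{"name": "jog_arm", "arguments": {
  "plan": [
    [0,0,0,2,-45,0,-0.2],
    [0,0,0,4,-95,0,-0.2],
    [0,0,0,6,-145,0,-0.2],
    [0,0,0,8,-190,0,-0.2],
    [0,0,0,9,-225,20,-0.2],
    [0,0,0,9,-237,60,-0.2],
    [0,0,0,9,-237,90,-0.2],
    [0,0,0,9,-237,90,-0.2],
    [0,0,0,9,-237,90,-0.2]
  ]
}}

```text
time: 4.45
ee_pos: [0.4041, 0.3355, 0.0701]
eef_rot: [0.995, 0.1, -0.0, 0.0]
ft_force: [0.1, 0.8, -0.0]
width: 0.0445
grip_force: 10.0
```

```bash
python3 - <<'E'
from h import *
s=status.read_state(); print(s['ee_pos'],s['ft_force'],s['width'],s['joint_positions'].round(2))
c=save('wrist','w2'); T=np.eye(4);T[:3,:3]=R.from_quat(s['eef_rot']).as_matrix();T[:3,3]=s['ee_pos']; T=T@c['mount']
P=cloud(c,T)
for n,u,v in [('mid',320,150)]: print(P[v,u])
print(to(.404,.337,.007,.2))
E
```

```text
[0.40405619 0.33547518 0.07009381] [ 0.14450311  0.79836135 -0.04513325] 0.044536952840573824 [-0.06  0.38 -0.83  1.86  0.32  1.04 -2.4 ]
[0.4731594  0.34699877 0.00447935]
(array([-0.0005, -0.0014, -0.0007]), array([-0.6, -1.3, 64. ]))
```

View pics/w2.png

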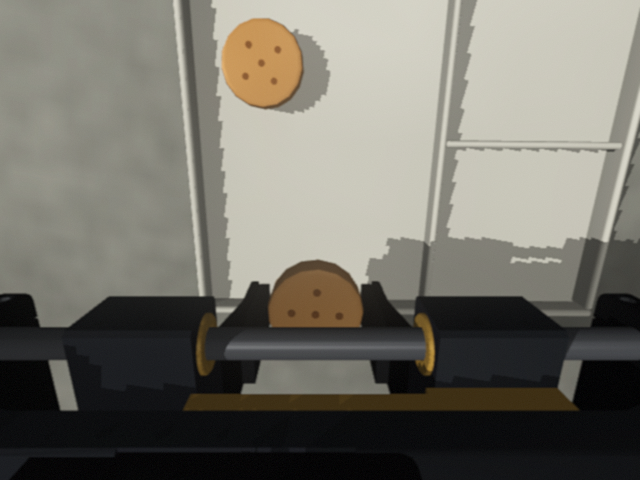

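The wrist view shows the held rusk (315,295) inside the compartment. The left wall is at x≈203, the divider at x≈432, the near wall at row ≈305 and rusk_e at (262,62). I'll check the wall distances before lowering.

```bash
python3 - <<'E'
from h import *
c={k:v for k,v in np.load('pics/w2.npz').items()}; s=status.read_state()
T=np.eye(4);T[:3,:3]=R.from_quat(s['eef_rot']).as_matrix();T[:3,3]=s['ee_pos']; M=T@c['mount']
f=lambda u,v,h:(T[:3,:3].T@(ray(c,u,v,h,M)-T[:3,3])*1000).round(1)[:2]
print('tool frame xy mm: left wall',f(205,270,.018),f(183,40,.018),'divider',f(432,270,.016),f(452,40,.016),'near wall',f(225,303,.018),f(500,306,.018),'e',f(262,62,.02))
e=ray(c,262,62,.02,M); print(e)
E
```

```text
tool frame xy mm: left wall [ -4.2 -71.4] [127.8 -71.8] divider [-4.9 75.2] [128.3  73.8] near wall [-27.5 -60.2] [-29.6 121.9] e [116.7 -29.4]
[0.51338349 0.38777572 0.02      ]
```

{"name": "jog_arm", "arguments": {
  "plan": [
    [0,0,0,3,-1,30,-0.2],
    [0,0,0,3,-1,50,-0.2],
    [0,0,0,3,-1,58,-0.2],
    [0,0,0,3,-1,62,-0.2],
    [0,0,0,3,-1,63,-0.2],
    [0,0,0,3,-1,63,-0.2],
    [0,0,0,3,-1,63,-0.2]
  ]
}}

```text
time: 5.2
ee_pos: [0.4073, 0.3374, 0.0074]
eef_rot: [0.995, 0.1, 0.001, -0.0]
ft_force: [0.5, 0.2, 0.1]
width: 0.0447
grip_force: 10.0
```

Now about 0.7 mm above the floor: lower 0.7 mm, release, rise.

{"name": "jog_arm", "arguments": {
  "plan": [
    [0,0,0,0,0,0.7,-0.2],
    [0,0,0,0,0,0.7,-0.2],
    [0,0,0,0,0,0.7,0.35],
    [0,0,0,0,0,0.7,0.35],
    [0,0,0,0,0,0.7,0.35],
    [0,0,0,0,0,-20,0.35],
    [0,0,0,0,0,-60,0.35],
    [0,0,0,0,0,-100,0.5],
    [0,0,0,0,30,-135,0.5],
    [0,0,0.05,5,75,-135,0.5],
    [0,0,0.1,5,120,-135,0.5],
    [0,0,0.15,5,165,-135,0.5]
  ]
}}

```text
time: 6.4
ee_pos: [0.4447, 0.1747, 0.1418]
eef_rot: [1.0, 0.024, 0.0, 0.0]
ft_force: [1.9, -0.2, -0.6]
width: 0.0654
grip_force: 0.0
```

```bash
python3 - <<'E'
from h import *
s=status.read_state(); print(s['ee_pos'],s['ft_force'],s['width'],s['joint_positions'].round(2))
c=save('top','t1'); P=cloud(c); hsv=cv2.cvtColor(c['image'],cv2.COLOR_RGB2HSV)
m=((hsv[...,1]>100)&(hsv[...,2]>90)).astype(np.uint8);m[:,255:]=0;m[:215]=0;m[340:]=0
k,l,st,ce=cv2.connectedComponentsWithStats(m)
for i in range(1,k):
    if st[i,4]>40: print(st[i],ray(c,*ce[i],.02).round(4),np.median(P[l==i][:,2]))
print(to(.457,-.2095,.12,0))
E
```

```text
[0.44467666 0.1746578  0.1418223 ] [ 1.91387481 -0.15275528 -0.56688685] 0.06542361583096241 [ 0.28  0.14 -0.79  1.91  0.11  1.14 -2.08]
[137 256  20  19 285] [0.5111 0.3858 0.02  ] 0.019038435797207653
(array([ 0.0037, -0.    ,  0.037 ]), array([ -3.4, 376.2,  22.6]))
```

{"name": "jog_arm", "arguments": {
  "plan": [
    [0,0,0.037,0,45,0,0.5],
    [0,0,0.037,0,95,0,0.5],
    [0,0,0.037,0,145,0,0.5],
    [0,0,0.037,0,195,0,0.5],
    [0,0,0.037,0,245,0,0.5],
    [0,0,0.037,0,295,0,0.5],
    [0,0,0.037,-2,345,20,0.5],
    [0,0,0.037,-3,376,50,0.5],
    [0,0,0.037,-3,376,80,0.5],
    [0,0,0.037,-3,376,80,0.5],
    [0,0,0.037,-3,376,80,0.5],
    [0,0,0.037,-3,376,80,0.5]
  ]
}}

```text
time: 7.65
ee_pos: [0.4614, -0.1987, 0.0633]
eef_rot: [1.0, 0.007, 0.001, 0.0]
ft_force: [-0.6, 0.1, 0.7]
width: 0.0654
grip_force: 0.0
```

```bash
python3 - <<'E'
from h import *
s=status.read_state(); print(s['ee_pos'],s['joint_positions'].round(2))
c=save('top','t2'); P=cloud(c); hsv=cv2.cvtColor(c['image'],cv2.COLOR_RGB2HSV)
m=((hsv[...,1]>100)&(hsv[...,2]>90)).astype(np.uint8);m[:,255:]=0;m[:215]=0;m[340:]=0
k,l,st,ce=cv2.connectedComponentsWithStats(m)
for i in range(1,k):
    if st[i,4]>40: print(st[i],ray(c,*ce[i],.02).round(4),np.median(P[l==i][:,2]))
print(to(.457,-.2095,.0145,0))
E
```

```text
[ 0.46141316 -0.19869371  0.06328988] [ 0.72  0.25 -0.45  1.94  0.13  0.97 -1.35]
[137 256  20  19 298] [0.5103 0.3853 0.02  ] 0.018730404216553198
[157 304  20  19 307] [0.4057 0.3357 0.02  ] 0.018746042082298686
(array([ 0.0012, -0.0025,  0.0144]), array([-4.8, 10.5, 48.9]))
```

Rusk A lies flat in the compartment (top at 0.0187, same as rusk_e). Now the second one.

{"name": "jog_arm", "arguments": {
  "plan": [
    [0,0,0.0144,-5,10.5,0,0.5],
    [0,0,0.0144,-5,10.5,25,0.5],
    [0,0,0.0144,-5,10.5,42,0.5],
    [0,0,0.0144,-5,10.5,49,0.5],
    [0,0,0.0144,-5,10.5,49,0.5],
    [0,0,0.0144,-5,10.5,49,-0.2],
    [0,0,0.0144,-5,10.5,49,-0.2],
    [0,0,0.0144,-5,10.5,49,-0.2],
    [0,0,0.0144,-5,10.5,49,-0.2],
    [0,0,0.0144,-5,10.5,49,-0.2]
  ]
}}

```text
time: 8.7
ee_pos: [0.4554, -0.2101, 0.0128]
eef_rot: [1.0, -0.001, 0.0, 0.0]
ft_force: [-0.9, -0.4, 3.8]
width: 0.0447
grip_force: 10.0
```

{"name": "jog_arm", "arguments": {
  "plan": [
    [0,0,0,0,0,-30,-0.2],
    [0,0,0,0,0,-75,-0.2],
    [0,0,0,0,0,-120,-0.2],
    [0,0,0,5,-40,-145,-0.2],
    [0,0,0,10,-85,-145,-0.2],
    [0,0,0,10,-130,-145,-0.2],
    [0,0,-0.03,5,-175,-145,-0.2],
    [0,0,-0.07,0,-220,-145,-0.2],
    [0,0,-0.1,0,-265,-145,-0.2],
    [0,0,-0.1,0,-310,-145,-0.2],
    [0,0,-0.1,0,-355,-145,-0.2],
    [0,0,-0.1,0,-400,-145,-0.2]
  ]
}}

```text
time: 9.9
ee_pos: [0.4557, 0.1917, 0.1577]
eef_rot: [0.999, 0.049, 0.0, 0.0]
ft_force: [2.0, 0.1, -0.7]
width: 0.0449
grip_force: 10.0
```

```bash
python3 - <<'E'
from h import *
print(status.read_state()['ee_pos'],to(.456,.3574,.04,.1))
E
```

```text
[0.4556732  0.19168868 0.15771775] (array([ 0.0004, -0.0007, -0.002 ]), array([  16.5, -164.9,  117.7]))
```

{"name": "jog_arm", "arguments": {
  "plan": [
    [0,0,0,4,-45,0,-0.2],
    [0,0,0,8,-90,0,-0.2],
    [0,0,0,13,-130,10,-0.2],
    [0,0,0,16.5,-160,40,-0.2],
    [0,0,0,16.5,-165,80,-0.2],
    [0,0,0,16.5,-165,117,-0.2],
    [0,0,0,16.5,-165,117,-0.2],
    [0,0,0,16.5,-165,117,-0.2],
    [0,0,0,16.5,-165,117,-0.2]
  ]
}}

```text
time: 10.8
ee_pos: [0.4573, 0.3566, 0.0428]
eef_rot: [0.999, 0.049, 0.001, -0.001]
ft_force: [0.0, -0.1, 1.0]
width: 0.0447
grip_force: 10.0
```

```bash
python3 - <<'E'
from h import *
print(status.read_state()['ee_pos'],to(.456,.3574,.005,.1))
E
```

```text
[0.45726922 0.35662304 0.04279143] (array([-0.0013, -0.0026, -0.0021]), array([-1.3, -0.8, 37.8]))
```

{"name": "jog_arm", "arguments": {
  "plan": [
    [0,0,0,-1,-1,20,-0.2],
    [0,0,0,-1,-1,31,-0.2],
    [0,0,0,-1,-1,35,-0.2],
    [0,0,0,-1,-1,36.5,-0.2],
    [0,0,0,-1,-1,36.5,-0.2],
    [0,0,0,-1,-1,36.5,-0.2]
  ]
}}

```text
time: 11.4
ee_pos: [0.4556, 0.3571, 0.0049]
eef_rot: [0.999, 0.049, 0.001, -0.0]
ft_force: [-1.0, -0.2, 2.9]
width: 0.0443
grip_force: 10.0
```

{"name": "jog_arm", "arguments": {
  "plan": [
    [0,0,0,0,0,0,0.35],
    [0,0,0,0,0,0,0.35],
    [0,0,0,0,0,0,0.35],
    [0,0,0,0,0,-20,0.35],
    [0,0,0,0,0,-60,0.35],
    [0,0,0,0,0,-105,0.5],
    [0,0,0.02,0,30,-135,0.5],
    [0,0,0.05,5,75,-135,0.5],
    [0,0,0.1,5,120,-135,0.5],
    [0,0,0.1,5,165,-135,0.5],
    [0,0,0.1,10,210,-135,0.5],
    [0,0,0.1,15,255,-135,0.5]
  ]
}}

```text
time: 12.6
ee_pos: [0.4948, 0.1024, 0.1391]
eef_rot: [1.0, -0.001, 0.0, 0.0]
ft_force: [1.3, 0.4, 0.4]
width: 0.0654
grip_force: 0.0
```

```bash
python3 - <<'E'
from h import *
print(status.read_state()['ee_pos'],to(.5455,-.302,.06,0))
E
```

```text
[0.49484233 0.10242836 0.1391035 ] (array([ 0.0007, -0.0001, -0.0017]), array([ 51.3, 404.3,  79.4]))
```

{"name": "jog_arm", "arguments": {
  "plan": [
    [0,0,0,5,45,0,0.5],
    [0,0,0,10,95,0,0.5],
    [0,0,0,16,145,0,0.5],
    [0,0,0,22,195,0,0.5],
    [0,0,0,28,245,0,0.5],
    [0,0,0,35,295,0,0.5],
    [0,0,0,42,345,0,0.5],
    [0,0,0,50,390,20,0.5],
    [0,0,0,51,404,60,0.5],
    [0,0,0,51,404,79,0.5],
    [0,0,0,51,404,79,0.5],
    [0,0,0,51,404,79,0.5]
  ]
}}

```text
time: 13.8
ee_pos: [0.5456, -0.299, 0.0606]
eef_rot: [1.0, -0.0, -0.0, -0.0]
ft_force: [0.1, -0.2, -0.2]
width: 0.0654
grip_force: 0.0
```

```bash
python3 - <<'E'
from h import *
s=status.read_state(); print(s['ee_pos'],s['joint_positions'].round(2))
c=save('top','t3'); P=cloud(c); hsv=cv2.cvtColor(c['image'],cv2.COLOR_RGB2HSV)
m=((hsv[...,1]>100)&(hsv[...,2]>90)).astype(np.uint8);m[:,255:]=0;m[:215]=0;m[340:]=0
k,l,st,ce=cv2.connectedComponentsWithStats(m)
L=np.array([.4757,.3512]);a=.2;Rm=np.array([[np.cos(a),-np.sin(a)],[np.sin(a),np.cos(a)]])
for i in range(1,k):
    if st[i,4]>40: w=ray(c,*ce[i],.02);print(st[i],w.round(4),Rm.T@(w[:2]-L),np.median(P[l==i][:,2]))
print(to(.5455,-.302,.0145,0))
E
```

```text
[ 0.54561718 -0.29898437  0.06055186] [ 0.78  0.5  -0.46  1.62  0.25  1.07 -1.31]
[137 256  20  19 301] [0.5103 0.3852 0.02  ] [0.04069854 0.0264689 ] 0.018880133718924386
[149 281  20  19 300] [0.456  0.3556 0.02  ] [-0.01845876  0.00824607] 0.018814592437949362
[157 304  20  19 308] [0.4056 0.3357 0.02  ] [-0.07176447 -0.00122199] 0.018782741219992904
(array([ 0.0006, -0.0015, -0.0006]), array([-0.8,  2.8, 47. ]))
```

Both lie flat where intended. Picking up the third.

{"name": "jog_arm", "arguments": {
  "plan": [
    [0,0,0,0,3,25,0.5],
    [0,0,0,0,3,40,0.5],
    [0,0,0,0,3,46,0.5],
    [0,0,0,0,3,46,0.5],
    [0,0,0,0,3,46,-0.2],
    [0,0,0,0,3,46,-0.2],
    [0,0,0,0,3,46,-0.2],
    [0,0,0,0,3,46,-0.2],
    [0,0,0,0,3,46,-0.2]
  ]
}}

```text
time: 14.75
ee_pos: [0.5457, -0.3028, 0.0147]
eef_rot: [1.0, -0.001, 0.0, 0.0]
ft_force: [-1.1, -0.4, 3.7]
width: 0.0445
grip_force: 10.0
```

{"name": "jog_arm", "arguments": {
  "plan": [
    [0,0,0,0,0,-30,-0.2],
    [0,0,0,0,0,-75,-0.2],
    [0,0,0,-5,0,-120,-0.2],
    [0,0,0,-15,-40,-140,-0.2],
    [0,0,0,-25,-85,-140,-0.2],
    [0,0,0,-35,-130,-140,-0.2],
    [0,0,0,-40,-175,-140,-0.2],
    [0,0,0,-45,-220,-140,-0.2],
    [0,0,0,-45,-265,-140,-0.2],
    [0,0,0,-45,-310,-140,-0.2],
    [0,0,0,-45,-355,-140,-0.2],
    [0,0,0.1,-45,-400,-140,-0.2]
  ]
}}

```text
time: 15.95
ee_pos: [0.5007, 0.0992, 0.1543]
eef_rot: [0.999, -0.051, 0.0, 0.0]
ft_force: [1.5, -0.3, 0.2]
width: 0.0448
grip_force: 10.0
```

```bash
python3 - <<'E'
from h import *
print(status.read_state()['ee_pos'],to(.5323,.3239,.06,-1.37))
E
```

```text
[0.5007248  0.09915656 0.15427005] (array([-2.0000e-04, -8.0000e-04,  1.2676e+00]), array([   8.4, -226.8,   94.2]))
```

{"name": "jog_arm", "arguments": {
  "plan": [
    [0,0,0.12,0,-40,0,-0.2],
    [0,0,0.25,0,-85,0,-0.2],
    [0,0,0.38,0,-130,0,-0.2],
    [0,0,0.51,2,-175,0,-0.2],
    [0,0,0.64,6,-215,0,-0.2],
    [0,0,0.77,8.5,-227,0,-0.2],
    [0,0,0.9,8.5,-227,20,-0.2],
    [0,0,1.03,8.5,-227,50,-0.2],
    [0,0,1.16,8.5,-227,80,-0.2],
    [0,0,1.27,8.5,-227,94,-0.2],
    [0,0,1.27,8.5,-227,94,-0.2],
    [0,0,1.27,8.5,-227,94,-0.2]
  ]
}}

```text
time: 17.15
ee_pos: [0.5275, 0.3156, 0.0563]
eef_rot: [0.893, -0.447, -0.044, 0.019]
ft_force: [-0.9, -1.6, -3.7]
width: 0.0444
grip_force: 10.0
```

```bash
python3 - <<'E'
from h import *
s=status.read_state();print(s['ee_pos'],s['joint_positions'].round(2),to(.5323,.3239,.007,-1.37))
E
```

```text
[0.52746964 0.31562493 0.056266  ] [-1.29  0.74  1.01  1.63 -0.69  1.25 -2.6 ] (array([0.0853, 0.0438, 0.442 ]), array([ -0.7, -12.4,  48.6]))
```

Joint 7 hit its limit turning this way, so the other half-turn (yaw ≈ +1.77) is the one to use. I'll raise and unwind.

{"name": "jog_arm", "arguments": {
  "plan": [
    [0.085,0.044,0,0,0,-40,-0.2],
    [0.085,0.044,-0.1,0,0,-80,-0.2],
    [0.085,0.044,-0.25,0,0,-100,-0.2],
    [0.085,0.044,-0.38,0,0,-100,-0.2],
    [0.085,0.044,-0.5,0,0,-100,-0.2],
    [0.085,0.044,-0.6,0,0,-100,-0.2],
    [0.085,0.044,-0.7,0,0,-100,-0.2],
    [0.085,0.044,-0.8,0,0,-100,-0.2],
    [0.085,0.044,-0.8,0,0,-100,-0.2],
    [0.085,0.044,-0.8,0,0,-100,-0.2]
  ]
}}

```text
time: 18.15
ee_pos: [0.5376, 0.3126, 0.1565]
eef_rot: [0.997, -0.066, -0.011, -0.027]
ft_force: [-0.5, 0.3, -0.1]
width: 0.0448
grip_force: 10.0
```

```bash
python3 - <<'E'
from h import *
s=status.read_state();print(s['ee_pos'],s['width'],s['joint_positions'].round(2),to(.5323,.3239,.14,1.77))
E
```

```text
[0.53756374 0.3125672  0.15647957] 0.044781306557702454 [-1.3   0.53  1.    1.61 -0.52  1.27 -1.91] (array([-0.0585, -0.0326, -1.9015]), array([-6.3, -9.7, 17.2]))
```

{"name": "jog_arm", "arguments": {
  "plan": [
    [-0.004,-0.002,-0.13,0,0,0,-0.2],
    [-0.008,-0.004,-0.26,0,0,0,-0.2],
    [-0.012,-0.007,-0.39,0,0,0,-0.2],
    [-0.016,-0.009,-0.52,0,0,0,-0.2],
    [-0.02,-0.011,-0.65,-2,-3,5,-0.2],
    [-0.024,-0.013,-0.78,-3,-5,8,-0.2],
    [-0.028,-0.016,-0.91,-4,-6,10,-0.2],
    [-0.032,-0.018,-1.04,-5,-8,15,-0.2],
    [-0.036,-0.02,-1.17,-6,-10,17,-0.2],
    [-0.04,-0.022,-1.3,-6,-10,17,-0.2],
    [-0.044,-0.025,-1.43,-6,-10,17,-0.2],
    [-0.048,-0.027,-1.56,-6,-10,17,-0.2]
  ]
}}

```text
time: 19.35
ee_pos: [0.5326, 0.3241, 0.1399]
eef_rot: [0.754, 0.657, -0.003, -0.005]
ft_force: [-0.0, -0.2, -0.3]
width: 0.0446
grip_force: 10.0
```

```bash
python3 - <<'E'
from h import *
s=status.read_state();print(s['ee_pos'],s['width'],s['joint_positions'].round(2),to(.5323,.3239,.06,1.77))
E
```

```text
[0.5325798  0.32413528 0.13992063] 0.044575153586205826 [-1.13  0.45  0.67  1.59 -0.3   1.21 -0.53] (array([-0.0105, -0.0048, -0.336 ]), array([-0.5,  0.6, 79.9]))
```

{"name": "jog_arm", "arguments": {
  "plan": [
    [-0.004,-0.002,-0.12,0,0,0,-0.2],
    [-0.008,-0.004,-0.24,0,0,20,-0.2],
    [-0.0105,-0.0048,-0.336,-0.5,0.6,50,-0.2],
    [-0.0105,-0.0048,-0.336,-0.5,0.6,80,-0.2],
    [-0.0105,-0.0048,-0.336,-0.5,0.6,80,-0.2],
    [-0.0105,-0.0048,-0.336,-0.5,0.6,80,-0.2]
  ]
}}

```text
time: 19.95
ee_pos: [0.5325, 0.3238, 0.0606]
eef_rot: [0.635, 0.772, -0.0, 0.0]
ft_force: [0.7, -0.6, 0.5]
width: 0.0445
grip_force: 10.0
```

```bash
python3 - <<'E'
from h import *
s=status.read_state();print(s['ee_pos'],s['width'],to(.5323,.3239,.0067,1.77))
c=save('top','t4')
c=save('wrist','w4'); T=np.eye(4);T[:3,:3]=R.from_quat(s['eef_rot']).as_matrix();T[:3,3]=s['ee_pos']; np.save('pics/T4',T)
E
```

```text
[0.53249721 0.32375865 0.06056148] 0.04445729860191476 (array([-0.0002,  0.0002, -0.0046]), array([ 0.2, -0.2, 53.9]))
```

View pics/w4.png

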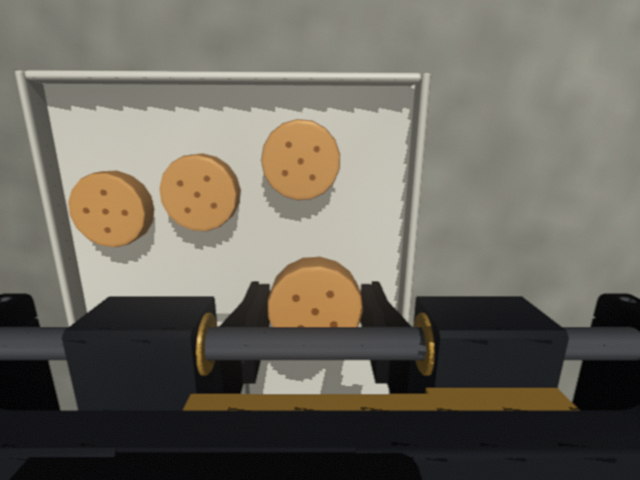

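The wrist view shows A (112,208), B (200,192) and rusk_e (301,160) flat, with the held rusk (315,300) above free floor and the right wall at x≈408. Lowering.

{"name": "jog_arm", "arguments": {
  "plan": [
    [0,0,0,0,0,25,-0.2],
    [0,0,0,0,0,43,-0.2],
    [0,0,0,0,0,50,-0.2],
    [0,0,0,0,0,53,-0.2],
    [0,0,0,0,0,53.5,-0.2],
    [0,0,0,0,0,53.5,-0.2]
  ]
}}

```text
time: 20.65
ee_pos: [0.5331, 0.3243, 0.0078]
eef_rot: [0.634, 0.773, 0.001, 0.0]
ft_force: [-0.1, -0.2, -0.2]
width: 0.0448
grip_force: 10.0
```

{"name": "jog_arm", "arguments": {
  "plan": [
    [0,0,0,0,0,1,-0.2],
    [0,0,0,0,0,1,-0.2],
    [0,0,0,0,0,1,0.3],
    [0,0,0,0,0,1,0.3],
    [0,0,0,0,0,1,0.3],
    [0,0,0,0,0,-20,0.3],
    [0,0,0,0,0,-60,0.3],
    [0,0,0.05,0,0,-110,0.3],
    [0,0,0.18,20,20,-130,-1],
    [0,0,0.3,50,50,-130,-1],
    [0,0,0.42,80,80,-130,-1],
    [0,0,0.54,100,110,-130,-1]
  ]
}}

```text
time: 21.85
ee_pos: [0.6202, 0.4469, 0.1365]
eef_rot: [0.818, 0.575, 0.0, -0.001]
ft_force: [0.6, -0.4, -0.1]
width: 0.0319
grip_force: 0.0
```

```bash
python3 - <<'E'
from h import *
s=status.read_state(); print(s['joint_positions'].round(2))
c=save('top','t5'); P=cloud(c); hsv=cv2.cvtColor(c['image'],cv2.COLOR_RGB2HSV)
m=((hsv[...,1]>100)&(hsv[...,2]>90)).astype(np.uint8);m[:,255:]=0;m[:215]=0;m[340:]=0
k,l,st,ce=cv2.connectedComponentsWithStats(m)
L=np.array([.4757,.3512]);a=.2;Rm=np.array([[np.cos(a),-np.sin(a)],[np.sin(a),np.cos(a)]])
for i in range(1,k):
    if st[i,4]>40: w=ray(c,*ce[i],.02);print(st[i],w.round(4),Rm.T@(w[:2]-L),np.median(P[l==i][:,2]))
print(to(.48,.15,.2,.0))
E
```

```text
[-1.05  0.77  0.66  1.14 -0.46  1.36 -0.78]
[165 247  20  19 294] [0.5303 0.3241 0.02  ] [ 0.04814385 -0.03744643] 0.01866533762250988
[137 256  20  19 301] [0.5103 0.3851 0.02  ] [0.04068655 0.02632793] 0.018791851997038034
[149 281  20  19 302] [0.456  0.3555 0.02  ] [-0.01841225  0.00811246] 0.018744328097226315
[157 304  20  19 306] [0.4056 0.3356 0.02  ] [-0.07181193 -0.00139586] 0.018873296696440944
(array([-7.0000e-04,  5.0000e-04,  1.2193e+00]), array([-330. ,  -30.3,  -66.3]))
```

All four lie flat in the compartment, well inside the limits. Now to the bell.

{"name": "jog_arm", "arguments": {
  "plan": [
    [0,0,0.1,-40,0,-30,-1],
    [0,0,0.22,-85,-5,-60,-1],
    [0,0,0.34,-130,-10,-66,-1],
    [0,0,0.46,-175,-15,-66,-1],
    [0,0,0.58,-220,-20,-66,-1],
    [0,0,0.7,-265,-25,-66,-1],
    [0,0,0.82,-310,-30,-66,-1],
    [0,0,0.94,-330,-30,-66,-1],
    [0,0,1.06,-330,-30,-66,-1],
    [0,0,1.18,-330,-30,-66,-1],
    [0,0,1.22,-330,-30,-66,-1],
    [0,0,1.22,-330,-30,-66,-1]
  ]
}}

```text
time: 23.1
ee_pos: [0.4812, 0.1426, 0.2025]
eef_rot: [1.0, 0.003, -0.0, -0.0]
ft_force: [0.8, 0.2, -0.6]
width: 0.0003
grip_force: 0.0
```

```bash
python3 - <<'E'
from h import *
s=status.read_state(); print(s['ee_pos'],s['width'],s['joint_positions'].round(2)); print(to(.55,-.091,.16,0,0.75))
E
```

```text
[0.48119702 0.14263185 0.20248276] 0.0003277831176029555 [-1.42  0.08  1.11  1.85 -0.08  1.25 -1.85]
(array([-0.0035,  0.7501,  0.0061]), array([ 67.2, 234.1,  42.3]))
```

{"name": "jog_arm", "arguments": {
  "plan": [
    [0,0.1,0,0,25,0,-1],
    [0,0.2,0,5,60,0,-1],
    [0,0.3,0,15,100,5,-1],
    [0,0.4,0,25,140,10,-1],
    [0,0.5,0,40,180,20,-1],
    [0,0.6,0,55,220,30,-1],
    [0,0.7,0.006,67,234,42,-1],
    [0,0.75,0.006,67,234,42,-1],
    [0,0.75,0.006,67,234,42,-1],
    [0,0.75,0.006,67,234,42,-1]
  ]
}}

```text
time: 24.1
ee_pos: [0.5501, -0.0911, 0.1606]
eef_rot: [0.931, 0.001, 0.366, -0.001]
ft_force: [-0.3, -0.4, -0.2]
width: 0.0006
grip_force: 0.0
```

```bash
python3 - <<'E'
from h import *
s=status.read_state(); print(s['ee_pos'],s['joint_positions'].round(2),R.from_quat(s['eef_rot']).as_matrix()[:,2]); print(to(.62,-.091,.11,0,0.75),to(.690,-.091,.085,0,0.75))
c=save('scene','s2'); cv2.imwrite('pics/s2c.png',c['image'][60:420,160:620,::-1])
E
```

```text
[ 0.55005651 -0.09114941  0.16061976] [-0.85 -0.44  0.89  2.4   0.8   0.35 -2.11] [ 0.68084938  0.00246476 -0.73241931]
(array([-0.0025,  0.0011,  0.0001]), array([16.8,  0.1, 84.7])) (array([-0.0025,  0.0011,  0.0001]), array([ 51. ,   0.2, 150.7]))
```

View pics/s2c.png

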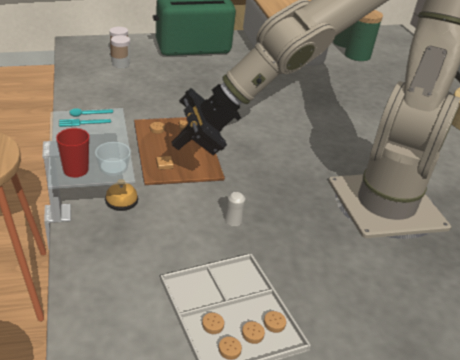

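The scene view shows the tilted, closed gripper at crop px (185,140), pointing towards the bell (122,195). It is clear of the shelf, and the four rusks are flat in the plate. Moving in under the edge.

{"name": "jog_arm", "arguments": {
  "plan": [
    [0,0,0,5,0,25,-1],
    [0,0,0,10,0,55,-1],
    [0,0,0,17,0,85,-1],
    [0,0,0,28,0,108,-1],
    [0,0,0,40,0,130,-1],
    [0,0,0,51,0,150,-1],
    [0,0,0,51,0,150,-1],
    [0,0,0,51,0,150,-1],
    [0,0,0,51,0,150,-1]
  ]
}}

```text
time: 25.05
ee_pos: [0.634, -0.0802, 0.1264]
eef_rot: [0.931, 0.014, 0.364, 0.001]
ft_force: [0.6, 0.6, 2.1]
width: 0.0002
grip_force: 0.0
```

```bash
python3 - <<'E'
from h import *
s=status.read_state(); print(s['ee_pos'],s['joint_positions'].round(2)); print([to(.690,-.091,z,0,0.75)[1].tolist() for z in(.072,.064,.062,.060,.058)])
c=save('scene','s3'); cv2.imwrite('pics/s3c.png',cv2.resize(c['image'][180:300,220:380,::-1],None,fx=4,fy=4))
E
```

```text
[ 0.63401278 -0.08021001  0.12639708] [-0.61  0.06  0.73  2.25 -0.83  0.16 -0.66]
[[3.9, 11.6, 77.8], [-1.5, 11.5, 83.7], [-2.9, 11.5, 85.2], [-4.2, 11.5, 86.7], [-5.6, 11.4, 88.1]]
```

View pics/s3c.png

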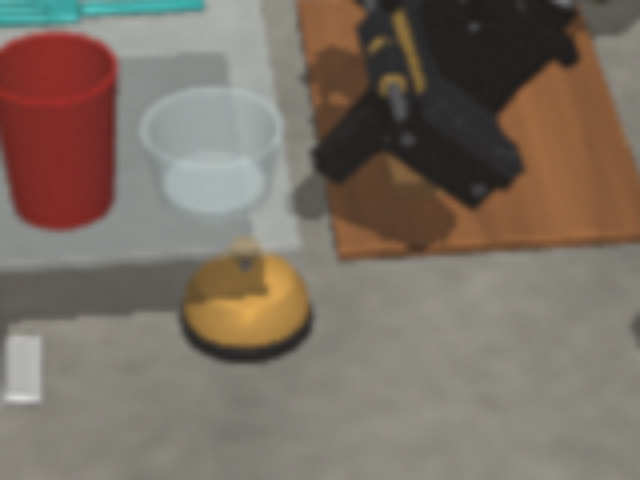

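The gripper tip (325,165 in the crop) is still short of the bell because the wrist slowed near a singularity. Continuing gently.

{"name": "jog_arm", "arguments": {
  "plan": [
    [0,0,0,1,1,0,-1],
    [0,0,0,2,3,10,-1],
    [0,0,0,4,6,20,-1],
    [0,0,0,6,9,35,-1],
    [0,0,0,9,11,50,-1],
    [0,0,0,12,11,65,-1],
    [0,0,0,12,11,68,-1],
    [0,0,0,12,11,68,-1],
    [0,0,0,12,11,68,-1]
  ]
}}

```text
time: 26.0
ee_pos: [0.687, -0.0935, 0.084]
eef_rot: [0.932, 0.012, 0.363, 0.002]
ft_force: [0.3, -0.3, 0.4]
width: 0.0003
grip_force: 0.0
```

```bash
python3 - <<'E'
from h import *
s=status.read_state(); print(s['ee_pos'],s['eef_rot'],s['ft_force'],s['joint_positions'].round(2)); print(to(.690,-.091,.072,0,0.75),[to(.690,-.091,z,0,0.75)[1].tolist() for z in(.064,.062,.060,.058)])
E
```

```text
[ 0.6870188  -0.09353101  0.08404829] [0.9315141  0.0122118  0.36349274 0.00232039] [ 0.29971817 -0.30994066  0.42766685] [ 0.02  0.25  0.1   2.11 -1.25  0.11 -0.23]
(array([-0.0046,  0.0059,  0.0244]), array([-5.9, -2.6, 10.9])) [[-11.3, -2.7, 16.8], [-12.7, -2.8, 18.3], [-14.0, -2.8, 19.7], [-15.4, -2.8, 21.2]]
```

{"name": "jog_arm", "arguments": {
  "plan": [
    [0,0,0,-3,-2.5,5,-1],
    [0,0,0,-6,-2.5,11,-1],
    [0,0,0,-7.5,-2.5,12.5,-1],
    [0,0,0,-7.5,-2.5,12.5,-1],
    [0,0,0,-7.5,-2.5,12.5,-1]
  ]
}}

```text
time: 26.5
ee_pos: [0.6906, -0.0911, 0.0717]
eef_rot: [0.932, 0.012, 0.361, 0.002]
ft_force: [-0.9, -1.4, 0.6]
width: 0.0007
grip_force: 0.0
```

```bash
python3 - <<'E'
from h import *
s=status.read_state(); print(s['ee_pos'],s['eef_rot'],s['ft_force'],s['joint_positions'].round(2)); print([to(.690,-.091,z,0,0.75)[1].tolist() for z in(.066,.064,.062,.060,.058)])
E
```

```text
[ 0.69060616 -0.09112656  0.07166142] [0.93230082 0.01239874 0.36146744 0.00165556] [-0.87918488 -1.3535988   0.55874473] [ 0.15  0.28 -0.05  2.1  -1.27  0.07 -0.2 ]
[[-4.3, -0.2, 3.8], [-5.6, -0.2, 5.3], [-7.0, -0.3, 6.7], [-8.3, -0.3, 8.2], [-9.7, -0.3, 9.7]]
```

```bash
python3 - <<'E'
from h import *
c=np.load('pics/w4.npz'); print(c['mount'].round(3)); s=status.read_state()
T=np.eye(4);T[:3,:3]=R.from_quat(s['eef_rot']).as_matrix();T[:3,3]=s['ee_pos']; print((T@c['mount'])[:3,3], s['joint_positions'])
print([to(.691,-.091,z,0,0.7) for z in(.064,.060)])
E
```

```text
[[-0.    -0.959 -0.284  0.079]
 [ 1.    -0.     0.001 -0.001]
 [-0.001 -0.284  0.959 -0.163]
 [ 0.     0.     0.     1.   ]]
[ 0.63896628 -0.0894779   0.24505137] [ 0.1545728   0.28481269 -0.0546995   2.10134266 -1.2658765   0.06627436
 -0.19533962]
[(array([-0.0054, -0.0397,  0.0244]), array([-4.9, -0.2,  5.9])), (array([-0.0054, -0.0397,  0.0244]), array([-7.6, -0.3,  8.9]))]
```

{"name": "jog_arm", "arguments": {
  "plan": [
    [0,0,0,-3.5,0,1.5,-1],
    [0,0,0,-5,0,3,-1],
    [0,0,0,-6.5,0,5,-1],
    [0,0,0,-6.5,0,5,-1]
  ]
}}

```text
time: 26.9
ee_pos: [0.69, -0.0918, 0.0661]
eef_rot: [0.934, 0.012, 0.358, 0.0]
ft_force: [-0.4, 1.7, 2.8]
width: 0.0004
grip_force: 1.4
```

{"name": "jog_arm", "arguments": {
  "plan": [
    [0,0,0,-2.5,0,1,-1],
    [0,0,0,-3.5,0,2.5,-1],
    [0,0,0,-4.5,0,3.5,-1],
    [0,0,0,-4.5,0,3.5,-1]
  ]
}}

```text
time: 27.3
ee_pos: [0.6895, -0.0925, 0.0626]
eef_rot: [0.934, 0.013, 0.356, -0.0]
ft_force: [0.2, 2.7, 4.1]
width: 0.0003
grip_force: 1.9
```

```bash
python3 - <<'E'
from h import *
s=status.read_state(); print(s['ee_pos'],s['eef_rot'],s['ft_force'],s['joint_positions'].round(3)); print([to(.690,-.091,z,0,0.73)[1].tolist() for z in(.060,.058)])
E
```

```text
[ 0.68954121 -0.09247859  0.06259149] [ 9.34307785e-01  1.25354595e-02  3.56246836e-01 -1.27196424e-04] [0.21842284 2.73948407 4.13668894] [ 0.179  0.302 -0.076  2.097 -1.267  0.066 -0.187]
[[-1.3, -1.5, 2.3], [-2.7, -1.5, 3.7]]
```

{"name": "jog_arm", "arguments": {
  "plan": [
    [0,0,0,-1.5,0,1.5,-1],
    [0,0,0,-2.5,0,2.5,-1],
    [0,0,0,-2.5,0,2.5,-1]
  ]
}}

```text
time: 27.6
ee_pos: [0.6902, -0.0926, 0.0613]
eef_rot: [0.935, 0.013, 0.356, -0.001]
ft_force: [-5.7, 4.6, 11.8]
width: 0.0005
grip_force: 6.0
```

The force jumped to 12 N at the expected stop height, so the plunger is down. Hold briefly, then release upwards and back out.

{"name": "jog_arm", "arguments": {
  "plan": [
    [0,0,0,-0.5,0,0.5,-1],
    [0,0,0,-0.5,0,0.5,-1],
    [0,0,0,6,0,-5,-1],
    [0,0,0,12,0,-14,-1],
    [0,0,0,14,0,-22,-1],
    [0,0,0,12,0,-40,-1],
    [0,0,0,8,0,-65,-1],
    [0,0,0,3,0,-90,-1],
    [0,0,0,0,0,-110,-1],
    [0,0,0,0,0,-130,-1],
    [0,0,0,0,0,-150,-1],
    [0,0,0,0,0,-150,-1]
  ]
}}

```text
time: 28.8
ee_pos: [0.5896, -0.0955, 0.1741]
eef_rot: [0.934, 0.012, 0.356, -0.0]
ft_force: [-0.0, -1.0, -0.7]
width: 0.0006
grip_force: 0.0
```

```bash
python3 - <<'E'
from h import *
s=status.read_state(); print(s['ee_pos'],s['eef_rot'],s['ft_force'],s['joint_positions'].round(3))
c=save('scene','s5'); d=np.load('pics/scene0.npz'); P=cloud(c);
k=(P[...,2]>.05)&(P[...,2]<.07)&(P[...,0]>.66)&(P[...,0]<.71)&(abs(P[...,1]+.09)<.02); print('bell',k.sum(),P[k][:,2].max() if k.any() else 0)
cv2.imwrite('pics/fin.png',c['image'][:,:,::-1])
E
```

```text
[ 0.58962347 -0.09550512  0.17413081] [ 9.34315596e-01  1.17542707e-02  3.56252988e-01 -1.12653194e-04] [-0.03243049 -0.99335789 -0.72645856] [-0.318 -0.141  0.445  2.269 -0.161  0.282 -1.263]
bell 8 0.06309516290403261
```

View pics/fin.png

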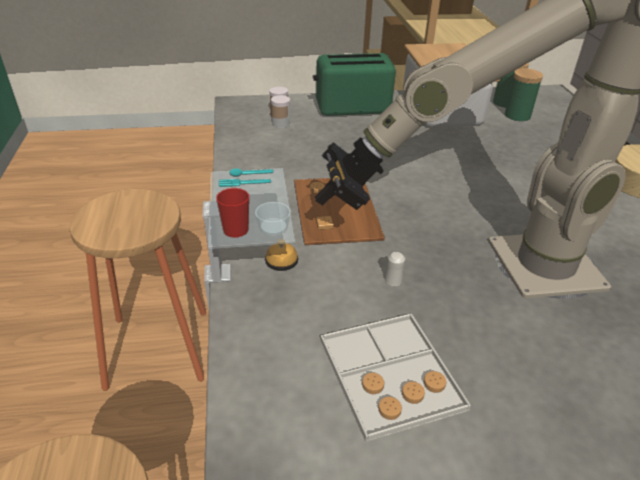

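The scene shows the plunger up (top at 0.063), four rusks flat in the plate (around 400,395), the shelf items and shaker where they were, and the gripper in free air. Settle, then hand in.

{"name": "jog_arm", "arguments": {
  "plan": [
    [0,0,0,0,0,0,-1],
    [0,0,0,0,0,0,-1],
    [0,0,0,0,0,0,-1]
  ]
}}

```text
time: 29.15
ee_pos: [0.59, -0.0946, 0.1715]
eef_rot: [0.935, 0.013, 0.354, -0.0]
ft_force: [0.5, -1.0, 0.3]
width: 0.0002
grip_force: 0.0
```

```bash
python3 -c "
from bench import order; print(order.close_job())"
```

```text
the job is handed in; nothing more can be done
None
```

I handed the job in at about 29 s, with four round rusks flat in the large compartment and the bell pressed to its stop and back up; the hand-in returned no verdict.

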